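# Lock the card-holder post into the desk rail

### The arm

A 6-joint arm with a two-finger parallel gripper is mounted at the origin on the work surface; the furniture and walls round the work are solid. World frame = base frame: x ahead of the robot, y to its left, z up, the work surface at z = 0. Lengths are in m, angles in degrees, forces in N, time in s.
With the tool pointing down it reaches from about 0.4 to 0.825 m from the base axis. Payload 7 kg.
Tool frame: the origin (TCP) lies on the centre line of the jaws, within the pads' length; the fingertips stand 19 mm ahead of it and the grasp point (between the pads) is the TCP (r.tip_extent is the distance from the TCP to the fingertips, in m); z points along the fingers, y is the line along which they close (so a half turn about z gives the same grasp; the last joint's range is limited). The gripper opens to 88 mm and grips with 3 to 60 N. Pads are 19 mm wide; open, the fingers measure 130 mm over their backs; the gripper's body (78 mm by 193 mm) begins 47 mm behind the grasp point.
Start: joints at [86.637, 20.546, 0.682, 0, -70.136, -16.507], TCP at [0.229, 0.635, 0.246] pointing down, gripper open.
Joint ranges: [-176.03, 176.03], [-82.01, 121.73], [-58.28, 71.71], [-173.87, 95.51], [-174.79, -0.11], [-173.66, 173.66]. Speed limits (degrees/s): [136.94, 136.94, 172.46, 180, 180, 180].

### API

Orientations are given as [roll, pitch, yaw] about the fixed x, y, z axes, in that order (R = Rz(yaw) Ry(pitch) Rx(roll)).
In Python, from plant import r gives the robot as it stands. The module is installed in compiled form; this text tells all that it offers.
- The arm moves only by the tool jog_arm, never from a script. Its argument "deltas" is a list that holds one entry, the list of rows, each a list of 5 numbers: the opening, from -1 (shut) to 1 (fully open), then the shift along the world's x, y, z in cm, then the turn about the world's z in rad. In form: [[[claw, dx, dy, dz, turn], ...]]. A call has 1 to 8 rows; each row shifts and turns the commanded pose from where the row before left it; what a row does not reach is not made up. A row lasts 1/8 s, in which the tool goes at most 62.5 mm and 10.7 degrees, less where a joint would pass 70% of its speed; a pose out of reach is approached as far as the arm can. A call with a gripper value outside its range is refused whole. The fingers move at their own pace and stop on an object; "force" is the grip in N (left out, the last holds). Time passes only in rows, so rows that do not move let the fingers close. It gives the time, the measured TCP pose, the force, the opening and the grip force at its end, in the units of the state.
- r.get_state(): the state, without advancing time (a new reading comes with each control period).
- r.capture(name): name is "scene" or "top" or "wrist"; returns the picture (420x560x3 uint8, blue, green, red); there is no depth.
- r.camera_info(name): a dict with "fx", "fy", "cx", "cy" (pixels), "view" (4x4, takes a point from world to camera coordinates). Camera axes: x right, y up, looking along -z (the intrinsics and any distortion apply to the point x, -y, -z); pixel columns grow to the right and rows downward; lengths in m; the calibration is good to about 2 mm. A picture is of the moment at which its call begins: read the wrist's pose just before it. camera_info takes no time and is no camera call; for the wrist camera it gives the pose at the moment of the call.
- r.close_job(): hands the job in; it is judged then, once.
The state is a dict: "time_s": time; "joints": joint angles; "qd": joint speeds; "joint_torque": joint torques, N m; "tcp_pos": TCP position; "eef_rot": TCP orientation; "contact_force": force on the tool from outside, world axes, zero at the start; "moment": the same for the moment, N m; "gripper_width": finger opening in m; "gripper_force": force on a finger pad.
Only numpy, scipy, OpenCV 4.12 (cv2) and the standard library are available. Lean on these libraries where they do the work, as an engineer would, in place of code of your own. Each camera call takes 0.05 s, during which the arm holds its last target. There are 200 camera calls.

### The job

Take the card-holder post out of its wooden block and lower its T-foot into the wide mouth of the metal desk rail. Slide it gently along the slot until you feel it come up against the stop hidden inside, then turn it a quarter turn so that the foot drops down home into the lock and the post stands upright and cannot turn or slide; let it go. Never force it against the rail, and leave the ink bottle, loupe and rubber stamp standing where they are.

Things in the scene. Friction and masses are not known exactly. Their poses are not given: they have to be found in the camera images.
- post: Card-holder post, loose, about 90 g, 69 mm tall, upright in the block's pocket. Origin: centre of the foot's underside; z up. From below: steel T-foot 34 (x) x 14 (y) x 8 mm with half-round ends; round shank, diameter 10 mm, to z = 28 (with a 14 mm ring at z = 26 to 29 mm); flat wooden grip. Foot and grip are parallel; a half turn makes no difference.
- grip (a point): Centre of the post's flat wooden grip, on its axis 45 mm above the foot's underside, same axes as the post. The grip is 36 (x) x 14 (y) mm, z = 28 to 62 mm over the foot's underside, topped to 69 mm by two jaws with a 3 mm card slit. Pinch it from above across its 14 mm.
- block: Fixed wooden parking block 72 (x) x 50 (y) x 14 mm. Origin: centre of its underside. Its open rectangular pocket, 38 x 18 mm and 8 mm deep, holds the post's foot (underside 6 mm over the desk; foot along the block's x, with play of 2 mm all round). Lift the post straight up 10 mm or more to clear it.
- rail: Aluminium T-slot rail with dark wooden cheeks, fixed on the desk: 190 mm long (x = -90 to +100 mm), 58 wide (y), 26 high. Origin: on the desk, under the slot's centre line; x runs along the slot from mouth to lock, z up. Inside is a channel 20 mm wide, its floor 9 mm over the desk, roofed by lips (z = 21 to 26 mm). The foot slides on the floor and cannot turn there.
- mouth (a point): Centre of the rail's mouth, at rail x = -60 mm, on the level of its top face (26 mm over the desk); same axes as the rail. The mouth is an opening 42 (x) x 20 (y) mm down to the channel floor 17 mm below; the foot goes in with its length along x.
- slot (a point): Start of the narrow slot, at rail x = -30 mm, on the top face; same axes as the rail. From here to the far end the slot between the lips is 13 mm wide (the shank is 10); it flares to 20 mm over the 10 mm on the mouth side.
- lock (a point): Middle of the stretch where the lock may be: rail x = +40 mm, top face level; rail axes. Hidden in the channel is a stop, set anew each time: when the foot's tip meets it the post's axis is anywhere from x = +20 to +61 mm. Only there (up to 2 mm short of touching) is the channel 40 mm wide, so that the foot can turn, either way.
- groove (a point): Middle of that stretch, at the level of the hidden cross groove's floor (4 mm over the desk, 5 mm below the channel floor); rail axes. The groove is 18 mm long in x, 40 in y, its centre line 17.5 mm short of the stop's face. Pressed lightly, the foot sinks in once within 10 degrees of square. Over 20 N on the stop or 40 N on the rail at all is forcing it.
- ink_bottle: Bystander: square glass ink bottle with a black cap, 46 x 46 x 60 mm, loose. Origin: centre of its underside.
- loupe: Bystander: black waisted loupe, 36 mm across, 38 mm tall, loose. Origin: centre of its underside.
- rubber_stamp: Bystander: rubber stamp with a pale turned handle on a dark 28 x 60 mm wooden foot, 63 mm tall, loose. Origin: centre of its underside.
There are look-alikes about, which are no part of the job. Leave any purple or turquoise look-alike of the post alone. Several things have the shape of the rail; the one meant has the colours described above.

How it is judged (in metres and radians):
On the way, in this order (a step that is already met when the one before it is completed fails the run):
1. the foot is lowered into the mouth, its length along the slot (z of post in the frame of rail below 0.0125 m and x of post in the frame of rail between -0.075 and -0.045 m and angle between the x axis of post and the x axis of rail, either way round below 0.35 rad and y of post in the frame of rail between -0.004 and 0.004 m), for 0.1 s.
2. the post has been slid under the lips to the lock, its foot still along the slot (x of post in the frame of rail between 0.012 and 0.068 m and z of post in the frame of rail below 0.0145 m and angle between the x axis of post and the x axis of rail, either way round below 0.35 rad and y of post in the frame of rail between -0.004 and 0.004 m), for 0.1 s.
At the end, for the whole second after the job is handed in: The post stands upright (within 7 degrees) and still in the slot (within 4 mm of its centre line) at the lock, turned square to the slot (within 15 degrees), its foot down in the cross groove (underside less than 6.2 mm above the rail's underside), and released (x of post in the frame of rail between 0.012 and 0.068 m and z of post in the frame of rail below 0.0062 m and angle between the x axis of post and the y axis of rail, either way round below 0.26 rad and angle between post's own z axis and vertical below 0.12 rad and linear speed of post below 0.02 m/s and y of post in the frame of rail between -0.004 and 0.004 m); the robot touches nothing.
It fails at once if the post is forced against the rail (more than 40 N) (contact force between post and rail above 40 N).
It fails at once if the post is pushed hard against the hidden stop (more than 20 N) (contact force between post and lock_insert_c2 above 20 N).
It fails at once if the ink bottle is moved more than 15 mm or tipped (distance of ink_bottle from where it was at the start of the episode above 0.015 m or angle between ink_bottle's own z axis and vertical above 0.4 rad).
It fails at once if the loupe is moved more than 15 mm or tipped (distance of loupe from where it was at the start of the episode above 0.015 m or angle between loupe's own z axis and vertical above 0.4 rad).
It fails at once if the rubber stamp is moved more than 15 mm or tipped (distance of rubber_stamp from where it was at the start of the episode above 0.015 m or angle between rubber_stamp's own z axis and vertical above 0.4 rad).
It also fails if it takes over 67 s, if anything falls off the work surface, if the arm or the gripper's body presses on something with over 40 N, if the wrist force passes 120 N, or if a joint passes its speed limit or range.

## Working session

There is one attempt and no reset: what is moved stays moved. The work goes in short steps, Python scripts to look and compute and a tool call to move; the robot and the scene stay as the last step left them, time stands still between calls to the robot, and variables do not carry over. Pictures are saved under pics/ and viewed, at most 10 in all, crops included, and the job is handed in when it is done.

Besides the shell and the picture viewer there is one more tool, called as name([rows], argument=value, ...), one row to a line, values as JSON. jog_arm: Moves the arm, as the interface text tells. Its arguments: {"type":"object","properties":{"deltas":{"type":"array"},"force":{"type":"number"}},"required":["deltas"]}

```bash
mkdir -p pics; cat > h.py <<'E'
import numpy as np, cv2
from plant import r
def ray(info,u,v):
    V=np.array(info["view"]);R=V[:3,:3];t=V[:3,3]
    p=np.array([(u-info["cx"])/info["fx"],(v-info["cy"])/info["fy"]])
    d=R.T@np.array([p[0],-p[1],-1.]);return -R.T@t,d
def at(info,u,v,z):
    o,d=ray(info,u,v);return o+d*(z-o[2])/d[2]
def px(info,P):
    V=np.array(info["view"]);c=V[:3,:3]@np.array(P)+V[:3,3]
    return info["cx"]+info["fx"]*c[0]/-c[2],info["cy"]+info["fy"]*-c[1]/-c[2]
E
python3 - <<'E'
from h import *
for n in("scene","top"):
    i=r.camera_info(n);print(i);im=r.capture(n);cv2.imwrite(f"pics/{n}0.png",im)
a=cv2.imread("pics/top0.png");cv2.imwrite("pics/top0v.png",cv2.resize(a,(800,600),interpolation=cv2.INTER_CUBIC))
print(r.get_state())
E
```

```text
{'fx': 499.2141891052355, 'fy': 499.2141891052355, 'cx': 282.70290099160286, 'cy': 215.23557826460515, 'view': array([[ 0.7909824 , -0.61180133,  0.00678052, -0.5221522 ],
       [ 0.2932965 ,  0.38887492,  0.87335758, -0.16032879],
       [-0.5369581 , -0.68882177,  0.48703241, -0.85321277],
       [ 0.        ,  0.        ,  0.        ,  1.        ]])}
{'fx': 407.0817034645733, 'fy': 407.0817034645733, 'cx': 276.61024700049563, 'cy': 217.0778034324874, 'view': array([[-0.0224855 , -0.99947856,  0.02317362, -0.12868948],
       [ 0.99613811, -0.02043052,  0.08539005, -0.53641842],
       [-0.08487207,  0.02500416,  0.99607807, -0.9120708 ],
       [ 0.        ,  0.        ,  0.        ,  1.        ]])}
{'time_s': 0.1, 'joints': array([ 8.66366062e+01,  2.05875925e+01,  6.39629582e-01, -1.86023657e-02,
       -7.01353035e+01, -1.65054620e+01]), 'qd': array([ 0.03999488, -0.09641848,  0.19072706,  0.00220445,  0.10755976,
       -0.01987549]), 'joint_torque': array([-2.09804799e-03, -5.84165025e+01,  2.93751115e+01,  7.01558948e+00,
        1.01555165e-02, -5.16831676e-05]), 'tcp_pos': array([0.22930633, 0.634428  , 0.24471528]), 'eef_rot': array([ 1.79915196e+02, -6.89111903e-03, -1.98751845e+01]), 'contact_force': array([0.54068953, 0.05523694, 0.29749304]), 'moment': array([-0.06647278,  0.01412533,  0.04015436]), 'gripper_force': 0.0, 'gripper_width': 0.08752151266225763}
```

View pics/top0v.png

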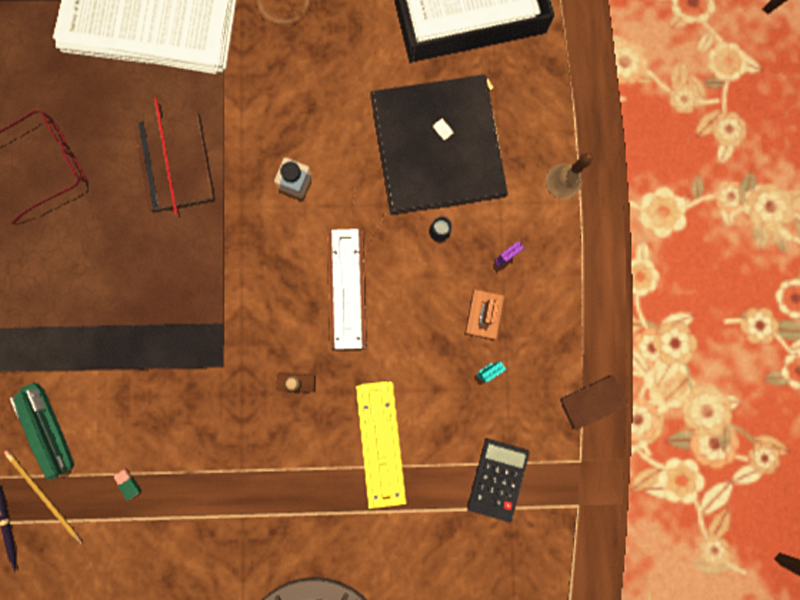

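View pics/scene0.png

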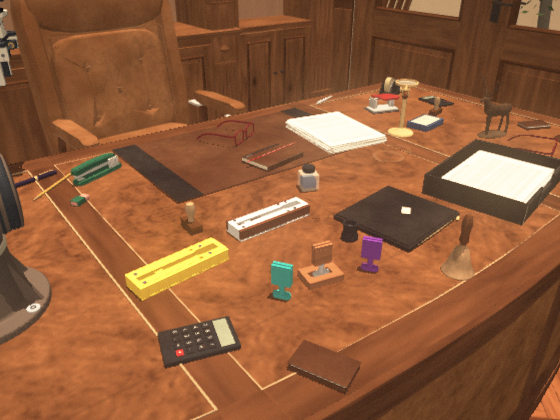

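The top picture (800x600 scale) shows the post in its block at (486,314), and purple and turquoise look-alikes at (509,255) and (491,372). The aluminium rail is at (347,290) and the yellow one at (381,445). The ink bottle is at (292,177), the loupe at (441,229) and the stamp at (295,383). In the scene picture the wooden post is at (321,253), purple at (371,252), turquoise at (282,280), the aluminium rail at (268,217) and the yellow one at (180,267).

By the description I choose the wooden post in the block and the aluminium rail with dark cheeks. I'll check both in one close crop.

```bash
python3 - <<'E'
from h import *
a=cv2.imread("pics/top0.png");b=cv2.imread("pics/scene0.png")
f=lambda im,x,y,w,h,W,H:cv2.resize(im[y:y+h,x:x+w],(W,H),interpolation=cv2.INTER_CUBIC)
A=f(a,222,155,50,100,300,600)            # x6
B=np.vstack([f(a,320,195,50,50,300,300),f(b,220,190,130,105,300,242),np.zeros((58,300,3),np.uint8)])
C=np.vstack([f(b,295,235,50,60,200,240),np.zeros((360,200,3),np.uint8)])
cv2.imwrite("pics/crop1.png",np.hstack([A,B,C]))
i=r.camera_info("top")
for n,u,v,z in[("mouthend",347,230,.026),("lockend",347,350,.026),("block",486,314,.014),("ink",292,177,.06),("loupe",441,229,.038),("stamp",295,383,.06),("purple",509,255,.05),("turq",491,372,.05)]:
    print(n,at(i,u*.7,v*.7,z).round(3))
E
```

```text
mouthend [ 0.666 -0.065  0.026]
lockend [ 0.471 -0.062  0.026]
block [ 0.525 -0.289  0.014]
ink [0.744 0.018 0.06 ]
loupe [ 0.662 -0.217  0.038]
stamp [0.422 0.016 0.06 ]
purple [ 0.615 -0.322  0.05 ]
turq [ 0.432 -0.287  0.05 ]
```

View pics/crop1.png

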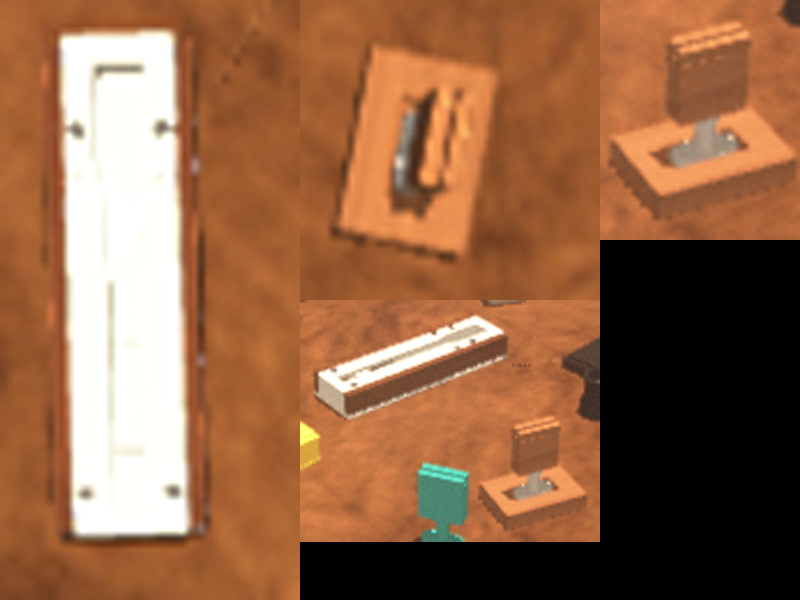

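The crop confirms it: the wooden post stands in its block, and the rail is white aluminium with brown cheeks. The mouth (rectangular opening, crop (120,70)) is at the far, +x end, so rail x points to about world -x. Moving over, with a wrist look at the rail on the way.

jog_arm([
  [[1,3.7,-4.2,0,0],[1,3.7,-4.2,0,0],[1,3.7,-4.2,0,0],[1,3.7,-4.2,0,0],[1,3.7,-4.2,0,0],[1,3.7,-4.2,0,0],[1,3.7,-4.2,0,0],[1,3.7,-4.2,0,0]],
], force=25)

```text
time_s: 1.1
tcp_pos: [0.5262, 0.2972, 0.2453]
eef_rot: [180.0, 0.0, -19.9]
contact_force: [0.3, 0.6, 0.8]
gripper_width: 0.0876
gripper_force: 0.0
```

jog_arm([
  [[1,0.5,-6,0,0],[1,0.5,-6,0,0],[1,0.5,-6,0,0],[1,0.5,-6,0,0],[1,0.5,-6,0,0],[1,0.5,-6,0,0],[1,0,0,0,0],[1,0,0,0,0]],
])

```text
time_s: 2.1
tcp_pos: [0.5552, -0.0615, 0.2452]
eef_rot: [180.0, 0.0, -19.9]
contact_force: [0.7, 0.5, -0.4]
gripper_width: 0.0875
gripper_force: 0.0
```

```bash
python3 - <<'E'
from h import *
i=r.camera_info("wrist");im=r.capture("wrist");cv2.imwrite("pics/w1.png",im);np.save("w1.npy",i,allow_pickle=True);print(i)
E
```

```text
{'fx': 362.83633152326007, 'fy': 362.83633152326007, 'cx': 274.55389818058046, 'cy': 206.12358540246896, 'view': array([[-0.34097203, -0.94007286, -0.001044  ,  0.13125955],
       [ 0.91173467, -0.3304225 , -0.24405095, -0.49661072],
       [ 0.22908071, -0.0841664 ,  0.96976185, -0.52116033],
       [ 0.        ,  0.        ,  0.        ,  1.        ]])}
```

View pics/w1.png

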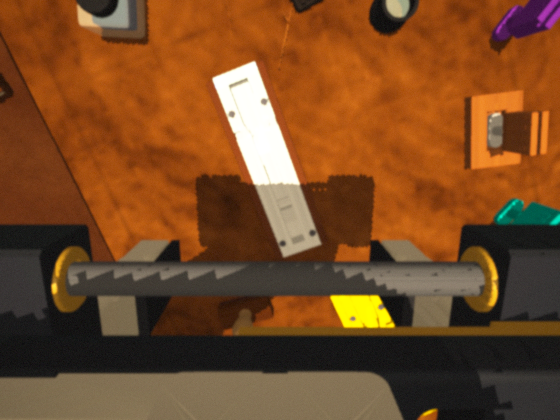

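The wrist view shows the rail top in full, from the mouth at (238,85) to the lock end at (295,245), with the block at (497,130).

```bash
python3 - <<'E'
from h import *
i=np.load("w1.npy",allow_pickle=True).item();im=cv2.imread("pics/w1.png");hs=cv2.cvtColor(im,cv2.COLOR_BGR2HSV)
def big(m,x0,y0,x1,y1):
    z=np.zeros_like(m);z[y0:y1,x0:x1]=m[y0:y1,x0:x1]
    c=max(cv2.findContours(z,0,2)[0],key=cv2.contourArea);return c
m=cv2.inRange(hs,(0,0,90),(179,75,255))
c=big(m,195,40,340,262);print(cv2.contourArea(c),cv2.boundingRect(c))
P=np.array([at(i,u,v,.026)[:2] for u,v in c[:,0]]).astype(np.float32)
R=cv2.minAreaRect(P*1000);print("rail w1",R,cv2.boxPoints(R).round(1).tolist())
print(hs[105,485],hs[160,485],hs[60,450],hs[180,450])
# top camera rail
it=r.camera_info("top");t=cv2.imread("pics/top0.png");ht=cv2.cvtColor(t,cv2.COLOR_BGR2HSV)
c=big(cv2.inRange(ht,(0,0,150),(179,75,255)),225,150,262,255)
P=np.array([at(it,u,v,.026)[:2] for u,v in c[:,0]]).astype(np.float32);R=cv2.minAreaRect(P*1000);print("rail top",R,cv2.boxPoints(R).round(1).tolist())
for nm,h,info,box in(("w1",hs,i,(462,85,525,175)),("top",ht,it,(322,198,358,242))):
    x0,y0,x1,y1=box;print(nm,h[y0:y1:8,(x0+12)].tolist())
E
```

```text
8006.5 (213, 62, 107, 194)
rail w1 ((573.4102783203125, -62.585350036621094), (191.00942993164062, 43.591285705566406), 0.5204545855522156) [[477.70001220703125, -41.70000076293945], [478.1000061035156, -85.19999694824219], [669.0999755859375, -83.5], [668.7000122070312, -39.900001525878906]]
[ 14 217 237] [ 14 205 240] [ 12 227 148] [ 12 225 181]
rail top ((571.2503051757812, -61.810157775878906), (192.77786254882812, 43.536033630371094), 1.0110114812850952) [[474.5, -41.70000076293945], [475.29998779296875, -85.30000305175781], [668.0, -81.9000015258789], [667.2000122070312, -38.29999923706055]]
w1 [[13, 241, 147], [13, 224, 173], [14, 213, 234], [14, 215, 235], [14, 215, 235], [14, 220, 234], [14, 211, 235], [14, 211, 234], [14, 206, 235], [14, 211, 234], [14, 212, 235], [11, 224, 148]]
top [[12, 182, 161], [12, 165, 230], [13, 164, 236], [12, 172, 234], [12, 166, 233], [12, 178, 163]]
```

jog_arm([
  [[1,-0.5,-5,0,0.08],[1,-0.5,-5,0,0.08],[1,-0.5,-5,0,0],[1,-0.5,-5,0,0],[1,-2,-2,0,0],[1,-2,-1,0,0],[1,0,0,0,0],[1,0,0,0,0]],
])

```text
time_s: 3.15
tcp_pos: [0.4959, -0.2902, 0.246]
eef_rot: [-180.0, -0.1, -10.6]
contact_force: [-0.4, 0.2, -0.8]
gripper_width: 0.0874
gripper_force: 0.0
```

```bash
python3 - <<'E'
from h import *
i=r.camera_info("wrist");im=r.capture("wrist");cv2.imwrite("pics/w2.png",im);np.save("w2.npy",i,allow_pickle=True)
E
```

```text
(no output)
```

View pics/w2.png

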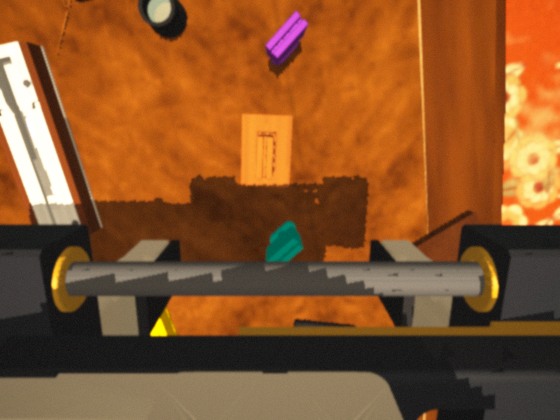

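```bash
python3 - <<'E'
from h import *
i=np.load("w2.npy",allow_pickle=True).item();im=cv2.imread("pics/w2.png");hs=cv2.cvtColor(im,cv2.COLOR_BGR2HSV)
V=i["view"];print("cam",-V[:3,:3].T@V[:3,3])
m=np.zeros(im.shape[:2],np.uint8);m[100:195,225:305]=cv2.inRange(hs,(0,0,195),(179,255,255))[100:195,225:305]
c=max(cv2.findContours(m,0,2)[0],key=cv2.contourArea)
P=np.array([at(i,u,v,.014)[:2] for u,v in c[:,0]]).astype(np.float32)
R=cv2.minAreaRect(P*1000);print(R,cv2.boundingRect(c),cv2.boxPoints(R).tolist())
cv2.imwrite("pics/crop2.png",cv2.resize(im[105:195,225:310],None,fx=6.6,fy=6.6,interpolation=cv2.INTER_CUBIC))
it=r.camera_info("top");t=cv2.imread("pics/top0.png");ht=cv2.cvtColor(t,cv2.COLOR_BGR2HSV)
m=np.zeros(t.shape[:2],np.uint8);m[195:245,315:365]=cv2.inRange(ht,(0,0,195),(179,255,255))[195:245,315:365]
c=max(cv2.findContours(m,0,2)[0],key=cv2.contourArea)
P=np.array([at(it,u,v,.014)[:2] for u,v in c[:,0]]).astype(np.float32);R=cv2.minAreaRect(P*1000);print("top",R)
E
```

```text
cam [ 0.5601695  -0.30307095  0.38519232]
((536.0171508789062, -281.4197998046875), (67.56189727783203, 84.12614440917969), 77.34628295898438) (225, 100, 69, 86) [[487.5757141113281, -305.166015625], [569.6586303710938, -323.59454345703125], [584.4586181640625, -257.673583984375], [502.37567138671875, -239.24505615234375]]
top ((525.9703369140625, -286.5835876464844), (48.98118209838867, 72.75288391113281), 77.49012756347656)
```

View pics/crop2.png

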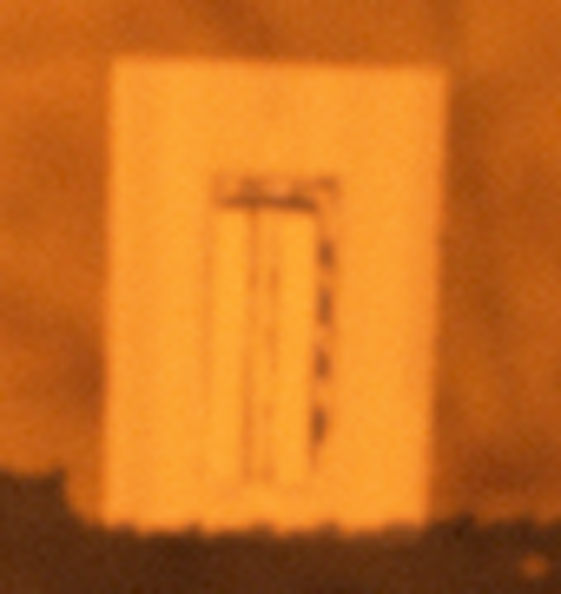

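```bash
python3 - <<'E'
from h import *
i=np.load("w2.npy",allow_pickle=True).item()
f=lambda x,y,z:at(i,225+x/6.6-.5,105+y/6.6-.5,z)[:2]*1000
a,b=f(110,62,.014),f(447,67,.014);d=(b-a)/np.linalg.norm(b-a);n=np.array([d[1],-d[0]])
print("block",a,b,np.linalg.norm(b-a),np.degrees(np.arctan2(d[1],d[0]))+90,(a+b)/2+36*n*np.sign(-n[0]))
t,e=f(262,208,.075),f(266,482,.075);print("grip",f(264,345,.075),t,e,np.linalg.norm(t-e), "axis",np.degrees(np.arctan2(*(t-e)[::-1])),f(215,345,.075)-f(313,345,.075))
E
```

```text
block [ 567.82845995 -270.39530429] [ 557.78293475 -320.03227524] 50.64327657219462 -11.440985921421202 [ 527.5210342  -288.07288318]
grip [ 528.23971935 -288.01072786] [ 545.36221041 -291.0799834 ] [ 510.63716966 -284.85542043] 35.27851526023937 axis -10.1625039721431 [ 2.33000531 12.43879127]
```

jog_arm([
  [[0.2,1.6,0.1,-2,-0.015],[0.2,1.6,0.1,-3,0],[0.2,0,0,-4,0],[0.2,0,0,-4,0],[0.2,0,0,-3,0],[0.2,0,0,-2,0],[0.2,0,0,-1.2,0],[0.2,0,0,0,0]],
])

```text
time_s: 4.2
tcp_pos: [0.5272, -0.2888, 0.0523]
eef_rot: [180.0, 0.1, -11.5]
contact_force: [1.1, -0.7, 0.1]
gripper_width: 0.0525
gripper_force: 0.0
```

jog_arm([
  [[-1,0,0,0,0],[-1,0,0,0,0],[-1,0,0,0,0],[-1,0,0,0,0],[-1,0,0,0,0]],
], force=25)

```text
time_s: 4.82
tcp_pos: [0.5276, -0.2891, 0.0539]
eef_rot: [-180.0, -0.0, -11.6]
contact_force: [0.5, 2.0, 1.3]
gripper_width: 0.014
gripper_force: 25.0
```

jog_arm([
  [[-1,0,0,2,0],[-1,0,0,3,0],[-1,0,0,3,0],[-1,2,4,0,0.07],[-1,2.5,5,0,0.07],[-1,2.5,5,0,0.075],[-1,2,5,0,0],[-1,2,3.8,0,0]],
])

```text
time_s: 5.82
tcp_pos: [0.6378, -0.0591, 0.1335]
eef_rot: [-180.0, 0.0, 0.8]
contact_force: [0.1, -0.2, -0.1]
gripper_width: 0.0138
gripper_force: 25.0
```

jog_arm([
  [[-1,0,0,0,0],[-1,0,0,0,0]],
])

```text
time_s: 6.08
tcp_pos: [0.637, -0.0611, 0.1331]
eef_rot: [180.0, 0.1, 0.8]
contact_force: [-0.3, -0.4, -0.6]
gripper_width: 0.0139
gripper_force: 25.0
```

```bash
python3 - <<'E'
from h import *
s=r.get_state();print(s["tcp_pos"],s["eef_rot"])
i=r.camera_info("wrist");w=r.capture("wrist");cv2.imwrite("pics/w3.png",w);np.save("w3.npy",i,allow_pickle=True)
b=r.capture("scene");cv2.imwrite("pics/s3.png",b)
cv2.imwrite("pics/v3.png",np.hstack([w[::1,80:480],cv2.resize(b[150:290,200:333],(400,420),interpolation=cv2.INTER_CUBIC)]))
E
```

```text
[ 0.63699692 -0.06111509  0.13312597] [1.79993436e+02 5.93618465e-02 7.83963770e-01]
```

View pics/v3.png

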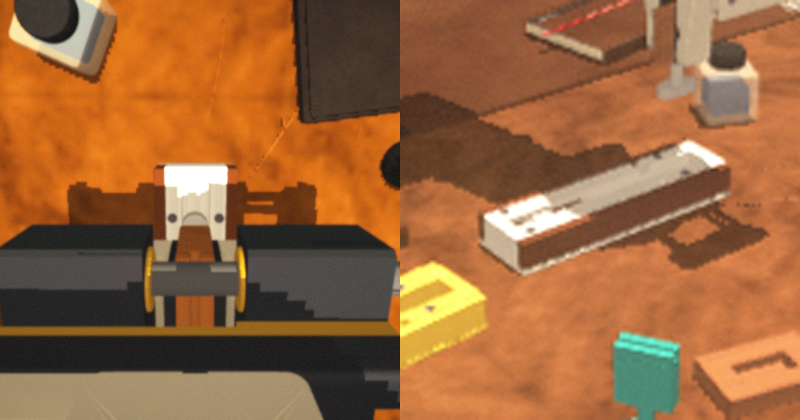

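```bash
python3 - <<'E'
from h import *
i=np.load("w3.npy",allow_pickle=True).item()
for n,u,v,z in[("scrL",252,218,.026),("scrR",303,218,.026),("endL",236,166,.026),("endR",317,166,.026),("footL",260,222,.089),("footR",290,222,.089),("foottip",275,213,.093)]:print(n,(at(i,u,v,z)*1000).round(1))
im=cv2.imread("pics/w3.png");print(im[222,225:325,0].tolist());print(im[155:250,275,0].tolist())
E
```

```text
scrL [631.9 -45.9  26. ]
scrR [632.4 -81.9  26. ]
endL [668.5 -35.   26. ]
endR [669.3 -90.2  26. ]
footL [647.8 -54.   89. ]
footR [648.1 -69.8  89. ]
foottip [654.  -61.8  93. ]
[17, 19, 23, 21, 26, 21, 24, 20, 17, 17, 25, 20, 28, 25, 27, 24, 29, 31, 27, 39, 90, 150, 171, 165, 146, 123, 111, 104, 108, 123, 142, 154, 167, 170, 176, 171, 153, 136, 138, 143, 146, 143, 146, 143, 146, 141, 145, 145, 143, 148, 145, 145, 146, 143, 146, 144, 146, 144, 139, 144, 140, 140, 142, 150, 155, 170, 175, 176, 173, 168, 149, 132, 117, 109, 104, 107, 124, 142, 159, 154, 116, 60, 27, 26, 25, 24, 20, 28, 21, 27, 25, 14, 15, 16, 16, 12, 21, 22, 23, 20]
[24, 26, 23, 23, 25, 26, 36, 77, 113, 147, 167, 215, 249, 254, 255, 255, 255, 255, 255, 255, 255, 255, 255, 255, 255, 255, 255, 255, 255, 255, 255, 255, 255, 255, 254, 254, 249, 224, 191, 176, 175, 173, 171, 169, 172, 172, 173, 171, 170, 169, 169, 170, 169, 171, 169, 158, 140, 122, 119, 126, 139, 144, 148, 146, 143, 145, 145, 145, 143, 124, 93, 54, 30, 26, 26, 24, 28, 28, 30, 31, 24, 25, 27, 29, 23, 27, 26, 25, 28, 28, 28, 21, 28, 23, 27]
```

jog_arm([
  [[-1,0.1,-0.1,-2,0],[-1,0,0,-2,0],[-1,0,0,-1,0],[-1,0,0,-0.6,0],[-1,0,0,-0.4,0],[-1,0,0,0,0]],
])

```text
time_s: 6.92
tcp_pos: [0.6385, -0.0623, 0.0737]
eef_rot: [-180.0, -0.0, 0.8]
contact_force: [0.6, 0.2, -0.6]
gripper_width: 0.0141
gripper_force: 25.0
```

jog_arm([
  [[-1,0,0,-0.3,0],[-1,0,0,-0.3,0],[-1,0,0,-0.3,0],[-1,0,0,0,0]],
])

```text
time_s: 7.42
tcp_pos: [0.6382, -0.0622, 0.0642]
eef_rot: [180.0, 0.0, 0.8]
contact_force: [-0.0, -0.0, -0.6]
gripper_width: 0.014
gripper_force: 25.0
```

Foot underside is about 16 mm over the desk, inside the mouth and free. Continuing to the floor.

jog_arm([
  [[-1,0,0,-0.3,0],[-1,0,0,-0.2,0],[-1,0,0,0,0],[-1,0,0,0,0]],
])

```text
time_s: 7.92
tcp_pos: [0.6385, -0.0622, 0.0596]
eef_rot: [180.0, -0.0, 0.8]
contact_force: [0.3, 0.4, -1.8]
gripper_width: 0.0141
gripper_force: 25.0
```

jog_arm([
  [[-1,0,0,-0.1,0],[-1,0,0,-0.1,0],[-1,0,0,0,0],[-1,0,0,0,0]],
])

```text
time_s: 8.43
tcp_pos: [0.6384, -0.0622, 0.0575]
eef_rot: [180.0, 0.0, 0.8]
contact_force: [0.1, -0.1, -1.3]
gripper_width: 0.0139
gripper_force: 25.0
```

jog_arm([
  [[-1,-0.5,-0.01,0,0],[-1,-0.5,-0.01,0,0],[-1,-0.5,-0.01,0,0],[-1,-0.5,-0.01,0,0],[-1,0,0,0,0]],
])

```text
time_s: 9.05
tcp_pos: [0.6181, -0.0626, 0.0577]
eef_rot: [-180.0, -0.0, 0.8]
contact_force: [0.0, -0.4, -0.1]
gripper_width: 0.014
gripper_force: 25.0
```

jog_arm([
  [[-1,-0.3,0,0,0],[-1,-0.3,0,0,0],[-1,-0.3,0,0,0],[-1,-0.3,0,0,0],[-1,0,0,0,0]],
])

```text
time_s: 9.68
tcp_pos: [0.6062, -0.0626, 0.0576]
eef_rot: [-180.0, 0.0, 0.8]
contact_force: [0.3, -0.8, -0.9]
gripper_width: 0.0139
gripper_force: 25.0
```

jog_arm([
  [[-1,-0.5,-0.01,0,0],[-1,-0.5,-0.01,0,0],[-1,-0.5,0,0,0],[-1,-0.5,-0.01,0,0],[-1,0,0,0,0]],
])

```text
time_s: 10.3
tcp_pos: [0.586, -0.0629, 0.0577]
eef_rot: [-180.0, 0.0, 0.8]
contact_force: [1.2, 0.2, -0.7]
gripper_width: 0.0141
gripper_force: 25.0
```

jog_arm([
  [[-1,-0.5,-0.01,0,0],[-1,-0.5,0,0,0],[-1,-0.5,-0.01,0,0],[-1,-0.4,0,0,0],[-1,0,0,0,0]],
])

```text
time_s: 10.92
tcp_pos: [0.5672, -0.0631, 0.0576]
eef_rot: [-180.0, 0.0, 0.8]
contact_force: [0.2, -0.4, -1.1]
gripper_width: 0.0142
gripper_force: 25.0
```

jog_arm([
  [[-1,0,0,0,0],[-1,-0.2,0,0,0],[-1,-0.2,0,0,0],[-1,-0.2,-0.01,0,0],[-1,-0.2,0,0,0],[-1,0,0,0,0]],
], force=9)

```text
time_s: 11.68
tcp_pos: [0.5593, -0.0632, 0.0576]
eef_rot: [180.0, 0.0, 0.8]
contact_force: [0.5, 0.2, -2.1]
gripper_width: 0.014
gripper_force: 9.0
```

jog_arm([
  [[-1,-0.1,0,0,0],[-1,-0.1,0,0,0],[-1,-0.1,0,0,0],[-1,-0.1,0,0,0],[-1,0,0,0,0]],
])

```text
time_s: 12.3
tcp_pos: [0.5553, -0.0632, 0.0576]
eef_rot: [180.0, 0.0, 0.8]
contact_force: [0.5, 0.5, -1.4]
gripper_width: 0.0138
gripper_force: 9.0
```

jog_arm([
  [[-1,-0.1,0,0,0],[-1,-0.1,0,0,0],[-1,-0.1,-0.01,0,0],[-1,-0.1,0,0,0],[-1,0,0,0,0]],
])

```text
time_s: 12.92
tcp_pos: [0.5513, -0.0633, 0.0576]
eef_rot: [180.0, 0.0, 0.8]
contact_force: [0.3, -0.5, -0.6]
gripper_width: 0.014
gripper_force: 9.0
```

jog_arm([
  [[-1,-0.1,0,0,0],[-1,-0.1,0,0,0],[-1,-0.1,0,0,0],[-1,-0.1,0,0,0],[-1,0,0,0,0]],
])

```text
time_s: 13.55
tcp_pos: [0.5474, -0.0633, 0.0576]
eef_rot: [-180.0, 0.0, 0.8]
contact_force: [-0.1, 0.0, -0.3]
gripper_width: 0.0143
gripper_force: 9.0
```

jog_arm([
  [[-1,-0.1,0,0,0],[-1,-0.1,-0.01,0,0],[-1,-0.1,0,0,0],[-1,-0.1,0,0,0],[-1,0,0,0,0]],
])

```text
time_s: 14.18
tcp_pos: [0.5434, -0.0634, 0.0576]
eef_rot: [180.0, 0.0, 0.8]
contact_force: [-0.3, -0.2, -0.6]
gripper_width: 0.0142
gripper_force: 9.0
```

jog_arm([
  [[-1,-0.1,0,0,0],[-1,-0.1,0,0,0],[-1,-0.1,0,0,0],[-1,-0.1,0,0,0],[-1,0,0,0,0]],
])

```text
time_s: 14.8
tcp_pos: [0.5403, -0.0633, 0.0581]
eef_rot: [-180.0, -0.1, 0.8]
contact_force: [4.1, -0.4, 1.4]
gripper_width: 0.0139
gripper_force: 9.0
```

jog_arm([
  [[-1,-0.1,0,0,0],[-1,-0.1,-0.01,0,0],[-1,-0.1,0,0,0],[-1,-0.1,0,0,0],[-1,0,0,0,0]],
])

```text
time_s: 15.42
tcp_pos: [0.5358, -0.0634, 0.0579]
eef_rot: [-180.0, -0.1, 0.8]
contact_force: [4.6, 0.9, 4.2]
gripper_width: 0.0137
gripper_force: 9.0
```

jog_arm([
  [[-1,-0.1,0,0,0],[-1,-0.1,0,0,0],[-1,-0.1,0,0,0],[-1,-0.1,0,0,0],[-1,0,0,0,0]],
])

```text
time_s: 16.05
tcp_pos: [0.5318, -0.0635, 0.0578]
eef_rot: [-180.0, -0.0, 0.8]
contact_force: [4.2, 1.4, 4.7]
gripper_width: 0.0139
gripper_force: 9.0
```

Contact began at about TCP x = 0.5405, after which the grip slipped or the post tilted by roughly 9 mm. I'll release so the post stands free, go back to 0.5405 and check before gripping again.

jog_arm([
  [[-0.6,0,0,0,0],[-0.55,0,0,0,0],[-0.55,0,0,0,0],[-0.55,0.4,0.01,0,0],[-0.55,0.45,0,0,0],[-0.55,0,0,0,0],[-0.55,0,0,0,0]],
])

```text
time_s: 16.92
tcp_pos: [0.5399, -0.0634, 0.0575]
eef_rot: [180.0, 0.0, 0.8]
contact_force: [-0.3, 0.1, 0.7]
gripper_width: 0.0199
gripper_force: 0.0
```

```bash
python3 - <<'E'
from h import *
s=r.get_state();print(s["tcp_pos"],s["contact_force"])
i=r.camera_info("scene");b=r.capture("scene");cv2.imwrite("pics/s4.png",b)
# predicted pixels: post foot-up points for axis at x=.5405
for z in(.026,.037,.078):print(z,[np.round(px(i,(.5405+d,-.0633,z)),1).tolist() for d in(-.018,0,.018)])
cv2.imwrite("pics/v4.png",cv2.resize(b[165:255,215:335],(800,600),interpolation=cv2.INTER_CUBIC))
E
```

```text
[ 0.53987823 -0.06343934  0.05747514] [-0.30684056  0.13067236  0.68273912]
0.026 [[250.3, 219.4], [257.1, 216.9], [263.8, 214.5]]
0.037 [[250.2, 214.9], [257.0, 212.5], [263.8, 210.1]]
0.078 [[249.7, 198.0], [256.7, 195.6], [263.5, 193.3]]
```

View pics/v4.png

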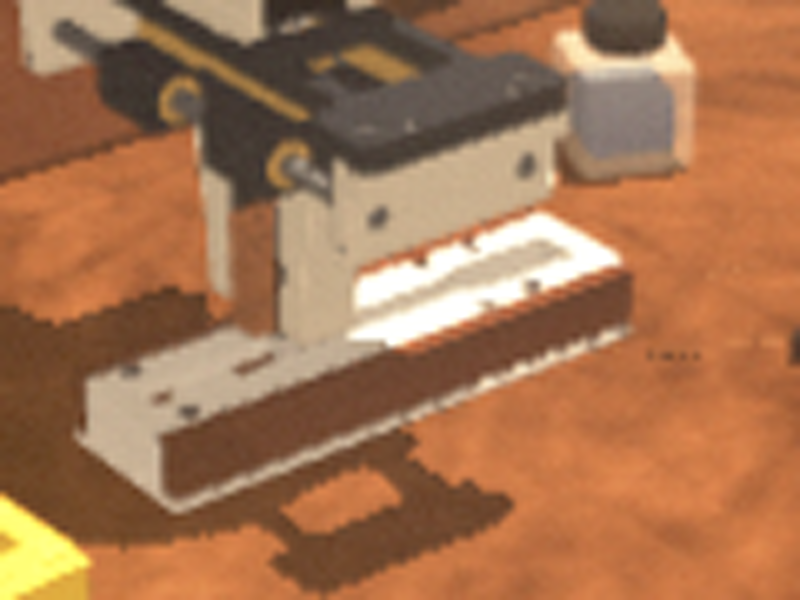

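```bash
python3 - <<'E'
from h import *
i=r.camera_info("scene");b=cv2.imread("pics/s4.png")
for v in(197,202,207,212):print(v,b[v,244:260].tolist())
for x in(.5405,.545,.55):print(x,[[np.round(px(i,(x-.018,-.0633+d,z)),1).tolist() for d in(-.007,.007)] for z in(.037,.071)])
print([np.round(px(i,p),1).tolist() for p in((.477,-.0417,.026),(.477,-.085,.026),(.477,-.0917,.026))])
E
```

```text
197 [[62, 107, 179], [78, 117, 174], [128, 160, 188], [135, 169, 193], [137, 168, 192], [88, 119, 168], [64, 97, 152], [63, 98, 153], [66, 99, 158], [57, 88, 138], [61, 91, 145], [67, 102, 161], [85, 105, 132], [127, 156, 180], [136, 169, 193], [134, 168, 190]]
202 [[67, 113, 191], [63, 108, 185], [126, 157, 193], [137, 168, 192], [139, 172, 197], [96, 131, 174], [69, 101, 152], [60, 91, 144], [62, 94, 149], [59, 88, 138], [60, 93, 146], [63, 96, 150], [81, 104, 128], [128, 158, 182], [138, 168, 195], [139, 172, 196]]
207 [[68, 112, 188], [65, 110, 181], [87, 125, 181], [129, 161, 191], [137, 168, 193], [107, 138, 175], [70, 102, 151], [59, 90, 144], [61, 92, 147], [60, 94, 149], [63, 97, 152], [61, 96, 149], [54, 72, 103], [98, 118, 138], [130, 160, 185], [136, 168, 193]]
212 [[39, 63, 99], [46, 71, 104], [47, 73, 114], [61, 102, 168], [57, 93, 150], [53, 81, 129], [57, 86, 135], [59, 88, 136], [56, 88, 136], [53, 87, 139], [63, 96, 147], [61, 94, 147], [67, 88, 121], [129, 158, 182], [135, 168, 193], [136, 167, 192]]
0.5405 [[[252.0, 216.2], [248.3, 213.7]], [[251.6, 202.1], [247.9, 199.7]]]
0.545 [[[253.7, 215.6], [250.0, 213.1]], [[253.4, 201.5], [249.6, 199.1]]]
0.55 [[[255.7, 214.9], [252.0, 212.4]], [[255.3, 200.9], [251.6, 198.5]]]
[[227.0, 221.7], [238.1, 230.0], [239.9, 231.4]]
```

jog_arm([
  [[-1,0,0,0,0],[-1,0,0,0,0],[-1,0,0,0,0],[-1,0,0,0,0]],
], force=10)

```text
time_s: 17.48
tcp_pos: [0.5398, -0.0634, 0.0576]
eef_rot: [180.0, 0.0, 0.8]
contact_force: [-0.9, -0.1, -0.2]
gripper_width: 0.0142
gripper_force: 10.0
```

jog_arm([
  [[-1,-0.05,0,0,0],[-1,-0.05,0,0,0],[-1,0,0,0,0]],
])

```text
time_s: 17.85
tcp_pos: [0.539, -0.0634, 0.0576]
eef_rot: [-180.0, -0.0, 0.8]
contact_force: [0.9, -0.0, -0.9]
gripper_width: 0.014
gripper_force: 10.0
```

jog_arm([
  [[-1,-0.05,0,0,0],[-1,-0.05,0,0,0],[-1,0,0,0,0]],
])

```text
time_s: 18.23
tcp_pos: [0.5386, -0.0633, 0.0577]
eef_rot: [-180.0, -0.1, 0.8]
contact_force: [3.3, -0.4, -1.5]
gripper_width: 0.0139
gripper_force: 10.0
```

jog_arm([
  [[-1,0.06,0,0,0],[-1,0.06,0,0,0],[-1,0,0,0,0],[-1,0,0,0,0]],
], force=20)

```text
time_s: 18.73
tcp_pos: [0.5388, -0.0634, 0.0576]
eef_rot: [180.0, 0.0, 0.8]
contact_force: [-0.1, 1.4, 3.3]
gripper_width: 0.0136
gripper_force: 20.0
```

jog_arm([
  [[-1,0,0,0,0.1],[-1,0,0,0,0.1],[-1,0,0,0,0.1],[-1,0,0,0,0]],
])

```text
time_s: 19.23
tcp_pos: [0.5389, -0.0635, 0.0576]
eef_rot: [-180.0, 0.0, 17.9]
contact_force: [0.1, 0.8, 2.8]
gripper_width: 0.0139
gripper_force: 20.0
```

jog_arm([
  [[-1,0,0,0,0.1],[-1,0,0,0,0.1],[-1,0,0,0,0]],
])

```text
time_s: 19.6
tcp_pos: [0.539, -0.0635, 0.0576]
eef_rot: [-180.0, 0.0, 29.3]
contact_force: [-0.1, 1.0, 2.9]
gripper_width: 0.0137
gripper_force: 20.0
```

```bash
python3 -c "
from h import *
s=r.get_state();print(s['moment'],s['contact_force'],s['joints'])"
```

```text
[0.16577574 0.16995063 0.00046063] [-0.05547784  1.00829883  2.90388965] [ 1.39817519e+01  1.96490125e+01 -2.91340039e+01  2.85183179e-03
 -4.12300756e+01  1.05269706e+02]
```

jog_arm([
  [[-1,0,0,0,0.13],[-1,0,0,0,0.13],[-1,0,0,0,0.13],[-1,0,0,0,0.13],[-1,0,0,0,0.13],[-1,0,0,0,0.13],[-1,0,0,0,0],[-1,0,0,0,0]],
])

```text
time_s: 20.6
tcp_pos: [0.5389, -0.0635, 0.0575]
eef_rot: [-180.0, 0.0, 73.8]
contact_force: [0.1, 1.0, 2.9]
gripper_width: 0.0139
gripper_force: 20.0
```

```bash
python3 -c "
from h import *
s=r.get_state();print(s['moment'],s['contact_force'],s['joints'][5])"
```

```text
[0.09544848 0.36942524 0.02129454] [0.12483369 0.95142823 2.86498294] 149.86012815865433
```

Turning freely. Finishing to square (yaw about 90.8).

jog_arm([
  [[-1,0,0,0,0.1],[-1,0,0,0,0.1],[-1,0,0,0,0.095],[-1,0,0,0,0]],
])

```text
time_s: 21.1
tcp_pos: [0.5391, -0.0635, 0.0574]
eef_rot: [-180.0, 0.0, 90.8]
contact_force: [-0.5, -0.0, 1.0]
gripper_width: 0.0141
gripper_force: 20.0
```

jog_arm([
  [[-1,0,0,-0.1,0],[-1,0,0,-0.1,0],[-1,0,0,0,0]],
])

```text
time_s: 21.48
tcp_pos: [0.5395, -0.0634, 0.0555]
eef_rot: [180.0, -0.0, 90.9]
contact_force: [2.3, -0.8, -2.7]
gripper_width: 0.0137
gripper_force: 20.0
```

jog_arm([
  [[-1,0,0,-0.1,0],[-1,0,0,-0.1,0],[-1,0,0,0,0]],
])

```text
time_s: 21.85
tcp_pos: [0.5395, -0.0634, 0.0536]
eef_rot: [180.0, -0.0, 91.0]
contact_force: [3.1, -1.1, -1.3]
gripper_width: 0.0139
gripper_force: 20.0
```

jog_arm([
  [[-1,0.02,0,-0.1,0],[-1,0,0,-0.05,0],[-1,0,0,0,0]],
])

```text
time_s: 22.22
tcp_pos: [0.5395, -0.0634, 0.0526]
eef_rot: [180.0, 0.0, 91.0]
contact_force: [0.5, -1.5, 5.8]
gripper_width: 0.0142
gripper_force: 20.0
```

The foot dropped 5 mm and met the groove floor, so it is home. Releasing.

jog_arm([
  [[-0.6,0,0,0.05,0],[-0.4,0,0,0,0],[-0.3,0,0,0,0],[-0.3,0,0,0,0],[-0.3,0,0,1,0],[-0.3,0,0,3,0],[-0.3,0,0,4,0],[-0.3,0,0,4,0]],
])

```text
time_s: 23.22
tcp_pos: [0.5392, -0.0635, 0.1745]
eef_rot: [180.0, 0.0, 91.0]
contact_force: [0.5, 0.8, 0.1]
gripper_width: 0.0306
gripper_force: 0.0
```

jog_arm([
  [[-0.3,0,6,2,0],[-0.3,0,6,0,0],[-0.3,0,6,0,0],[-0.3,0,6,0,0],[-0.3,0,0,0,0]],
])

```text
time_s: 23.85
tcp_pos: [0.5393, 0.1795, 0.193]
eef_rot: [179.9, -0.0, 91.2]
contact_force: [-0.3, -0.4, 0.2]
gripper_width: 0.0307
gripper_force: 0.0
```

```bash
python3 - <<'E'
from h import *
i=r.camera_info("scene");b=r.capture("scene");t=r.capture("top");cv2.imwrite("pics/s5.png",b);cv2.imwrite("pics/t5.png",t)
for z in(.032,.066,.073):print(z,[np.round((np.array(px(i,(.5395,-.0634+d,z)))-(215,165))*10/3,0).tolist() for d in(-.018,.018)])
cv2.imwrite("pics/v5.png",np.hstack([cv2.resize(b[165:285,215:335],(400,400),interpolation=cv2.INTER_CUBIC),cv2.resize(t[150:260,190:300],(400,400),interpolation=cv2.INTER_CUBIC)]))
E
```

```text
0.032 [[155.0, 176.0], [123.0, 155.0]]
0.066 [[154.0, 130.0], [122.0, 109.0]]
0.073 [[154.0, 120.0], [122.0, 99.0]]
```

View pics/v5.png

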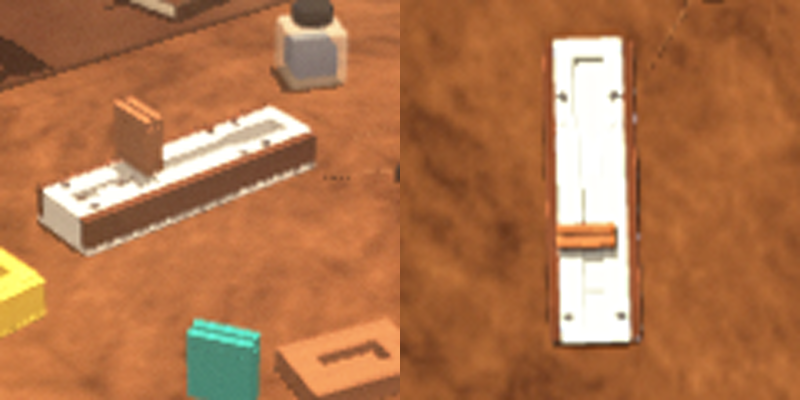

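The post stands upright and square across the rail (left panel, grip at (138,133); right panel, top at (587,237)), down at the predicted height. The ink bottle still stands in the scene view. Handing in.

```bash
python3 -c "
from plant import r
print(r.close_job())"
```

```text
the job is handed in; nothing more can be done
None
```

The post is locked in the aluminium rail, upright, square to the slot and released, and the job is handed in at about 24 s of the 67 s allowed; no verdict came back.

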